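# Clamp a brake caliper in the drill vise

### The arm

A 6-joint arm with a two-finger parallel gripper is mounted at the origin on a cart in front of the work surface, level with it; the furniture and walls round the work are solid. World frame = base frame: x ahead of the robot, y to its left, z up, the work surface at z = 0. Lengths are in m, angles in rad, forces in N, time in s.
With the tool pointing down it reaches from about 0.35 to 0.975 m from the base axis. Payload 4.9 kg.
Tool frame: the origin (TCP) lies between the finger pads; the fingertips stand 25 mm ahead of it and the grasp point (between the pads) lies 6 mm ahead of it (manip.tcp_to_tips is the z of the fingertips in the tool frame, in m); z points along the fingers, y is the line along which they close (so a half turn about z gives the same grasp; the last joint's range is limited). The gripper opens to 85 mm and grips with 20 to 120 N. Pads are 22 mm wide; open, the fingers measure 114 mm over their backs; the gripper's body (76 mm by 85 mm) begins 54 mm behind the grasp point. The pads swing forward as they close: fully open they stand 13 mm farther back than shut.
Start: joints at [1.089, 0.053, 1.613, -0, 1.476, -0.119], TCP at [0.222, 0.584, 0.256] pointing down, gripper open.
Joint ranges: [-3.01, 3.01], [-1.01, 2.22], [0.06, 2.58], [-1.02, 4.17], [0.09, 2.62], [-3.14, 3.14]. Speed limits (rad/s): [2.57, 2.57, 3.14, 3.14, 3.14, 3.14].

### API

Orientations are given as a unit quaternion [w, x, y, z].
In Python, from plant import manip gives the robot as it stands. The module is installed in compiled form; this text tells all that it offers.
- The arm moves only by the tool arm_command, never from a script. Its argument "moves" is a list of rows, each a list of 3 entries, a list of its own where there are three numbers: the opening, from -1 (shut) to 1 (fully open), then the shift along the tool's x, y, z in units of 0.15 m (1.0 is 0.15 m), then the turn about the tool's z in units of 2 pi rad (1.0 is 2 pi rad). A call has 1 to 20 rows; each row is the pose to reach, as a shift and turn from the pose commanded when the call began, along the tool's axes at that moment, turning the shorter way round; what a row does not reach only later rows make up. A row lasts 1/12 s, in which the tool goes at most 41.7 mm and 7.16 degrees, less where a joint would pass 70% of its speed; a pose out of reach is approached as far as the arm can. A call with a number of a shift or a turn outside -1 to 1 is refused whole. A call with a gripper value outside its range is refused whole. The fingers move at their own pace and stop on an object; the grip force is fixed at half the most. Time passes only in rows, so rows that repeat a pose let the fingers close. It gives the time, the measured TCP pose, the force, the opening and the grip force at its end, in the units of the state.
- manip.state(): the state, without advancing time (a new reading comes with each control period).
- manip.grab_frame(name): name is "scene" or "side" or "wrist"; returns a dict with "frame" (400x640x3 uint8, red, green, blue), "fx", "fy", "cx", "cy" (pixels), "k1" (the pictures are not rectified: a ray, as slopes to the right and down, at radius r is drawn at 1 + k1 r^2 times it, then the intrinsics apply), "R" (3x3) and "t" (3): a world point X has camera coordinates R X + t. Camera axes: x right, y down, z forward; pixel columns grow to the right and rows downward; lengths in m; the calibration is good to about 2 mm. A picture is of the moment at which its call begins. There is no depth.
- manip.job_done(): hands the job in; it is judged then, once.
Trained networks look in a picture, given as the dict that the camera call returned (one of the last four; its "shot" number tells which), for a name from the list of things; names that differ only in an ending like _2 or _b are one class to them, and where a whole thing is asked for, a point or a joint stands for the part that bears it (a point fixed in the world has none). Each returns a list of dicts, best first, with "confidence" (0 to 1); they miss things now and then, are a little off and sometimes report something else, mostly with a low value. They report only what shows in the picture. A call takes as long as a camera call. They do not tell look-alikes from the thing itself.
- manip.search_frame(picture, target): "extent" ([left, top, right, bottom] in pixels, round what is visible of it).
The state is a dict: "time": time; "joint_pos": joint angles; "joint_vel": joint speeds; "joint_efforts": joint torques, N m; "tool_pos": TCP position; "tool_rot": TCP orientation; "contact_force": force on the tool from outside, world axes, zero at the start; "ft_torque": the same for the moment, N m; "gripper_width": opening from 0.0 (shut) to 1.0 (fully open); "grasp_force": force on a finger pad.
Only numpy, scipy, OpenCV 4.12 (cv2) and the standard library are available. Lean on these libraries where they do the work, as an engineer would, in place of code of your own. Each camera call takes 0.05 s, during which the arm holds its last target. There are 200 camera calls.

### The job

The gold brake caliper has to be held in the small vise so that its hose fitting can be undone. Stand it flat on the ways (the rails) between the aluminium soft jaws, turned so that they close on the two round bore ends, then wind the crank clockwise until the jaw grips it firmly - the crank should pull a bit under twice as hard as when it runs free - but no tighter, or the bores go out of round. Let go, and leave the other tools where they lie.

Things in the scene. Friction and masses are not known exactly. Their poses are not given: they have to be found in the camera images.
- vise: Small dark grey drill vise, bolted down, 70 mm jaws, 90 mm tall. Origin: on the bench under its middle; +x runs along the screw to the fixed jaw, z up. Ways (flat rails the work stands on) are 54 mm up. Fixed soft-jaw plate (bare aluminium): machined back over time, its face is anywhere from x = 37 to 42 mm; faces are 70 mm wide, up to 88 mm high. Screw bracket x -88..-70 mm, 92 mm high.
- vise_jaw: Moving jaw. Origin: foot of its aluminium face on the ways, 54 mm up, in the middle of its width; axes as the vise's. It faces the fixed plate across a gap of 48 to 61 mm at the start. The jaw is 38 mm thick behind its face. Driven only by the screw.
- vise_screw (a joint): Angle of the screw and crank, rad. 0 = crank arm straight up; grows clockwise seen from the crank end (positive about the vise's +x) and closes the jaw, 8 mm a turn; stops at 0 and 25.1. Dry screw: turning it free takes 9.5 N at the handle, of which part stays when you pause. Past contact each newton more is 33 N more on the jaw, some 450 N per rad; a firm grip is 150 to 400 N. Stays where left.
- crank_hub (a point): Point on the screw axis, 72 mm above the bench, level (along the vise's x) with the middle of the crank handle; 153 mm behind the moving jaw's face, and it travels with the jaw. The crank arm (8 mm thick) lies 32 mm nearer the vise.
- crank_grip (a point): Middle of the crank handle: a black freely revolving barrel, 21 mm thick, 54 mm long, parallel to the screw and 42 mm off its axis, pointing away from the vise. At screw angle a it is at y = -42 sin(a), z = 72 + 42 cos(a) mm in the vise's frame; 30 mm above the bench when lowest.
- brake_caliper: Gold brake caliper, loose, 48 x 63 x 41 mm with a blue hose fitting on top, 110 to 230 g. Origin: under the body, z up. Body 26 mm high: x -12..22, y -32..30 mm, flat ends. Across it along x runs a round bore, 27 mm thick, its axis at y = -10, z = 14 mm, whose two flat ends, x = -14.5 and 24, are what the jaws close on (38.5 mm). Lies flat at first; either way round will do in the vise.
- hex_key: Black hex key, 32 x 104 x 8 mm, lying near the front edge; bystander. Origin at its middle, on the bench.
- screwdriver: Screwdriver with an amber handle, 192 mm long, 25 mm thick, lying to the left; bystander. Origin at its middle, on the bench.
- paste_brush: Brush with a wooden handle, 32 x 165 x 11 mm, lying behind the vise; bystander. Origin at its middle, on the bench.
Things that resemble listed ones, but are neither listed nor needed, are in the scene too. There is more than one size of the brake_caliper; the one meant has the size given above.

How it is judged:
By the outcome, as a careful person would: the job done as asked, in the order asked, and still so for the second after the job is handed in, with the robot touching nothing.
It also fails if it takes over 72 s, if anything falls off the work surface, if the arm or the gripper's body presses on something with over 40 N, if the wrist force passes 120 N, or if a joint passes its speed limit or range.

## Working session

There is one attempt and no reset: what is moved stays moved. The work goes in short steps, Python scripts to look and compute and a tool call to move; the robot and the scene stay as the last step left them, time stands still between calls to the robot, and variables do not carry over. Pictures are saved under pics/ and viewed, at most 10 in all, crops included, and the job is handed in when it is done.

Besides the shell and the picture viewer there is one more tool, called after ">>>" in YAML: its name, and indented under it one key for each argument. arm_command: Moves the arm, as the interface text tells. Shifts and turns lie within -1 to 1; 1 stands for 0.15 m of shift or 2 pi rad of turn. Its arguments: {"type":"object","properties":{"moves":{"type":"array"}},"required":["moves"]}

```bash
mkdir -p pics; ls; cat > h.py <<'E'
import numpy as np, cv2
from plant import manip
def shot(n,save=None):
    p=manip.grab_frame(n)
    if save: cv2.imwrite('pics/'+save,p['frame'][:,:,::-1])
    return p
def cal(p):
    K=np.array([[p['fx'],0,p['cx']],[0,p['fy'],p['cy']],[0,0,1.]]);return K,np.array([p['k1'],0,0,0.])
def proj(p,X):
    K,d=cal(p); R=np.array(p['R'],float)
    return cv2.projectPoints(np.array(X,float).reshape(-1,3),cv2.Rodrigues(R)[0],np.array(p['t'],float),K,d)[0].reshape(-1,2)
def onz(p,uv,z):
    K,d=cal(p);R=np.array(p['R'],float);t=np.array(p['t'],float)
    r=cv2.undistortPoints(np.array(uv,float).reshape(-1,1,2),K,d).reshape(-1,2)
    r=np.c_[r,np.ones(len(r))]@R; c=-R.T@t
    return c+r*((z-c[2])/r[:,2])[:,None]
E
python3 - <<'E'
from h import *
np.set_printoptions(precision=3,suppress=True)
print(manip.state())
P=[]
for n in ['scene','side','wrist']:
    p=shot(n,n+'1.png');P.append(p['frame'])
    print(n,p['fx'],p['k1'],-np.array(p['R']).T@np.array(p['t']))
    for o in ['vise','vise_jaw','crank_grip','brake_caliper','hex_key','screwdriver','paste_brush']:
        for d in manip.search_frame(p,o): print(o,np.round(d['extent']),round(d['confidence'],2), onz(p,[[(d['extent'][0]+d['extent'][2])/2,(d['extent'][1]+d['extent'][3])/2]],0.015))
E
```

```text
pics
{'time': 0.0, 'joint_pos': array([ 1.089,  0.053,  1.614,  0.   ,  1.476, -0.119]), 'joint_vel': array([-0.   ,  0.   ,  0.001,  0.   , -0.001, -0.001]), 'joint_efforts': array([ -0.002, -39.368, -37.018,  -0.   ,   0.007,   0.   ]), 'tool_pos': array([0.222, 0.584, 0.255]), 'tool_rot': array([-0.   ,  0.18 ,  0.984, -0.001]), 'contact_force': array([ 0.227, -0.37 , -0.072]), 'ft_torque': array([-0.016, -0.032,  0.001]), 'grasp_force': 0.0, 'gripper_width': 0.9992073169683768}
scene 451.06355572237123 0.02531003533541133 [ 0.105 -0.221  0.894]
vise [310. 194. 353. 315.] 0.89 [[0.49  0.246 0.015]]
vise_jaw [310. 225. 344. 310.] 0.84 [[0.461 0.223 0.015]]
crank_grip [312. 282. 329. 313.] 0.67 [[0.403 0.17  0.015]]
brake_caliper [250. 213. 264. 230.] 0.74 [[0.399 0.432 0.015]]
brake_caliper [272. 198. 301. 222.] 0.72 [[0.48  0.42  0.015]]
brake_caliper [255. 178. 274. 196.] 0.47 [[0.476 0.522 0.015]]
hex_key [340. 318. 364. 371.] 0.56 [[0.393 0.049 0.015]]
screwdriver [206. 162. 273. 176.] 0.7 [[0.456 0.622 0.015]]
paste_brush [305. 170. 365. 187.] 0.8 [[0.649 0.438 0.015]]
side 39
[... 264 characters left out ...]
4.] 0.86 [[0.48  0.427 0.015]]
brake_caliper [245. 214. 260. 228.] 0.63 [[0.394 0.436 0.015]]
brake_caliper [262. 193. 275. 198.] 0.54 [[0.473 0.53  0.015]]
brake_caliper [290. 245. 313. 304.] 0.22 [[0.423 0.212 0.015]]
hex_key [310. 317. 344. 365.] 0.68 [[0.392 0.042 0.015]]
screwdriver [221. 174. 252. 185.] 0.74 [[0.42  0.653 0.015]]
paste_brush [313. 188. 367. 204.] 0.93 [[0.647 0.442 0.015]]
wrist 294.7673004969869 -0.006415363164357446 [0.16  0.608 0.372]
vise [109. 389. 166. 400.] 0.56 [[0.439 0.204 0.015]]
vise_jaw [109. 392. 118. 400.] 0.61 [[0.43  0.168 0.015]]
brake_caliper [251. 306. 287. 330.] 0.85 [[0.386 0.448 0.015]]
screwdriver [401. 293. 422. 333.] 0.92 [[0.449 0.637 0.015]]
```

View pics/scene1.png

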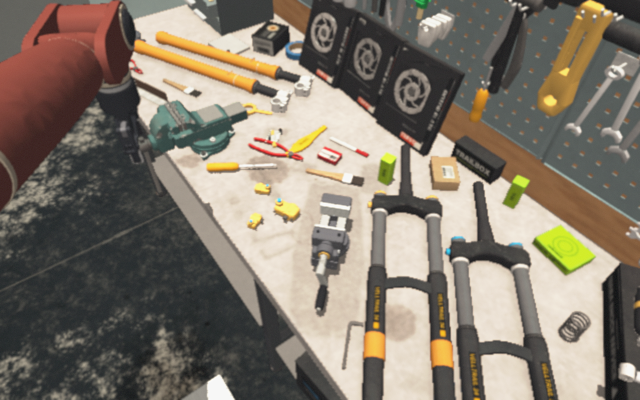

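View pics/side1.png

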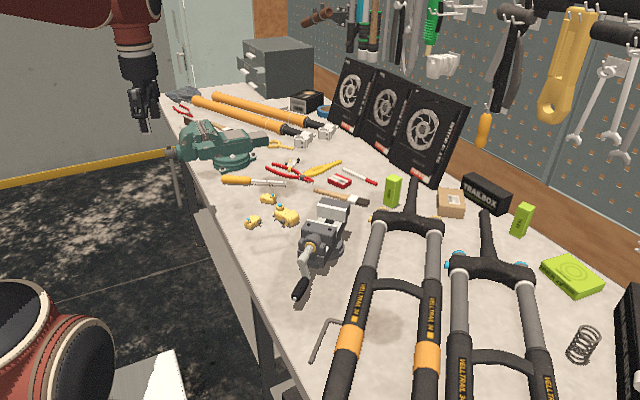

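Candidates for the gold caliper are scene pixels (286,210), (257,221) and (262,189). The first looks largest, at about (0.48,0.42). I'll bring the wrist camera over to measure all three.

>>> arm_command:
  moves:
    - [1, [-0.8, -0.4, -0.3], 0]
    - [1, [-0.8, -0.4, -0.3], 0]
    - [1, [-0.8, -0.4, -0.3], 0]
    - [1, [-0.8, -0.4, -0.3], 0]
    - [1, [-0.8, -0.4, -0.3], 0]

```text
time: 1.62
tool_pos: [0.3155, 0.4841, 0.3039]
tool_rot: [0.001, 0.183, 0.983, 0.001]
contact_force: [0.8, 0.1, 1.1]
gripper_width: 1.004
grasp_force: 0.0
```

>>> arm_command:
  moves:
    - [1, [-0.8, -0.4, -0.3], 0]
    - [1, [-0.8, -0.4, -0.3], 0]
    - [1, [-0.8, -0.4, -0.3], 0]
    - [1, [-0.8, -0.4, -0.3], 0]
    - [1, [-0.8, -0.4, -0.3], 0]
    - [1, [-0.8, -0.4, -0.3], 0]

```text
time: 2.12
tool_pos: [0.4036, 0.3871, 0.3462]
tool_rot: [-0.0, 0.181, 0.984, 0.0]
contact_force: [0.1, 0.1, -0.1]
gripper_width: 1.005
grasp_force: 0.0
```

```bash
python3 - <<'E'
from h import *
np.set_printoptions(precision=3,suppress=True)
p=shot('wrist','w2.png')
print(-np.array(p['R']).T@np.array(p['t']),np.array(p['R'])[2])
for o in ['vise','vise_jaw','crank_grip','brake_caliper']:
    for d in manip.search_frame(p,o):
        e=np.array(d['extent']);print(o,e.round(),round(d['confidence'],2), onz(p,[[e[0],e[1]],[e[2],e[3]],(e[:2]+e[2:])/2],0.013).round(3).tolist())
E
```

```text
[0.342 0.411 0.462] [ 0.243 -0.092 -0.966]
vise [163. 205. 339. 311.] 0.6 [[0.374, 0.135, 0.013], [0.656, 0.331, 0.013], [0.508, 0.228, 0.013]]
vise_jaw [163. 205. 279. 286.] 0.6 [[0.374, 0.134, 0.013], [0.572, 0.251, 0.013], [0.469, 0.191, 0.013]]
crank_grip [160. 202. 202. 230.] 0.76 [[0.368, 0.133, 0.013], [0.434, 0.174, 0.013], [0.4, 0.153, 0.013]]
brake_caliper [335. 182. 379. 224.] 0.77 [[0.436, 0.402, 0.013], [0.526, 0.445, 0.013], [0.48, 0.423, 0.013]]
brake_caliper [335. 135. 368. 161.] 0.63 [[0.37, 0.426, 0.013], [0.424, 0.46, 0.013], [0.397, 0.443, 0.013]]
brake_caliper [405. 160. 434. 189.] 0.61 [[0.443, 0.514, 0.013], [0.502, 0.542, 0.013], [0.472, 0.528, 0.013]]
```

View pics/w2.png

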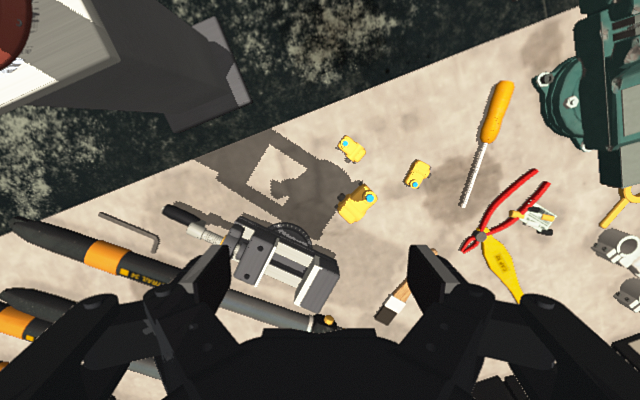

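The wrist view shows the three gold calipers at (357,203), (350,149) and (417,174). The first is about 1.4 times the size of the others. The vise is at (285,265) with its crank handle at (182,213). Next is a closer picture of the caliper and vise.

>>> arm_command:
  moves:
    - [1, [-0.5, -0.25, 0.8], 0]
    - [1, [-0.5, -0.25, 0.8], 0]
    - [1, [-0.5, -0.25, 0.8], 0]
    - [1, [-0.5, -0.25, 0.8], 0]
    - [1, [-0.5, -0.25, 0.8], 0]
    - [1, [-0.5, -0.25, 0.8], 0]

```text
time: 2.87
tool_pos: [0.4595, 0.3253, 0.2248]
tool_rot: [-0.001, 0.18, 0.984, -0.001]
contact_force: [-0.9, 0.1, 0.4]
gripper_width: 1.001
grasp_force: 0.0
```

```bash
python3 - <<'E'
from h import *
import pickle
np.set_printoptions(precision=4,suppress=True)
p=shot('wrist','w3.png')
pickle.dump(p,open('w3.pkl','wb'))
print(-np.array(p['R']).T@np.array(p['t']),manip.state()['tool_pos'],manip.state()['tool_rot'])
for o in ['vise','crank_grip','brake_caliper']:
    for d in manip.search_frame(p,o):
        e=np.array(d['extent']);print(o,e.round(),round(d['confidence'],2))
        if o[0]=='b':print((onz(p,[[e[2],e[1]]],.013)-onz(p,[[e[0],e[3]]],.013)))
f=p['frame'][:,:,::-1]
cv2.imwrite('pics/w3c.png',cv2.resize(f[120:320,100:366],None,fx=3,fy=3,interpolation=cv2.INTER_CUBIC))
E
```

```text
[0.3983 0.349  0.3408] [0.4601 0.3262 0.2269] [-0.      0.1801  0.9837  0.0003]
vise [130. 166. 392. 326.] 0.73
crank_grip [133. 168. 186. 196.] 0.73
brake_caliper [376. 137. 437. 196.] 0.91
[[-0.0395  0.0833  0.    ]]
brake_caliper [473. 105. 516. 149.] 0.75
[[-0.0284  0.0533  0.    ]]
brake_caliper [378.  67. 425. 109.] 0.58
[[-0.022   0.0576  0.    ]]
```

View pics/w3.png

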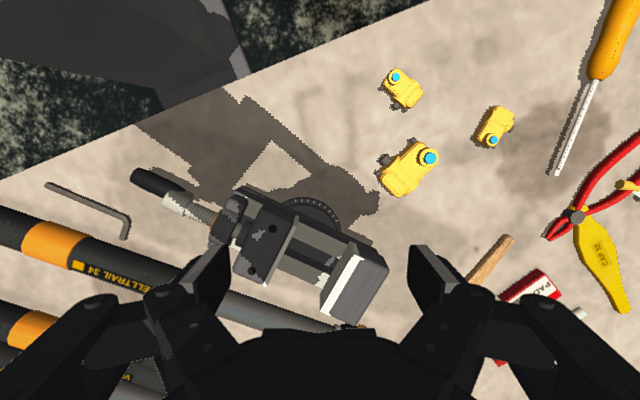

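The target caliper is at (408,167) with its hose fitting at (430,158). The vise's fixed jaw is at (352,288), the moving jaw at (265,235) and the handle at (155,182). Next, one close crop.

```bash
python3 - <<'E'
import cv2
f=cv2.imread('pics/w3.png')
cv2.imwrite('pics/w3c.png',cv2.resize(f[130:330,126:446],None,fx=2.5,fy=2.5,interpolation=cv2.INTER_CUBIC))
E
```

```text
(no output)
```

View pics/w3c.png

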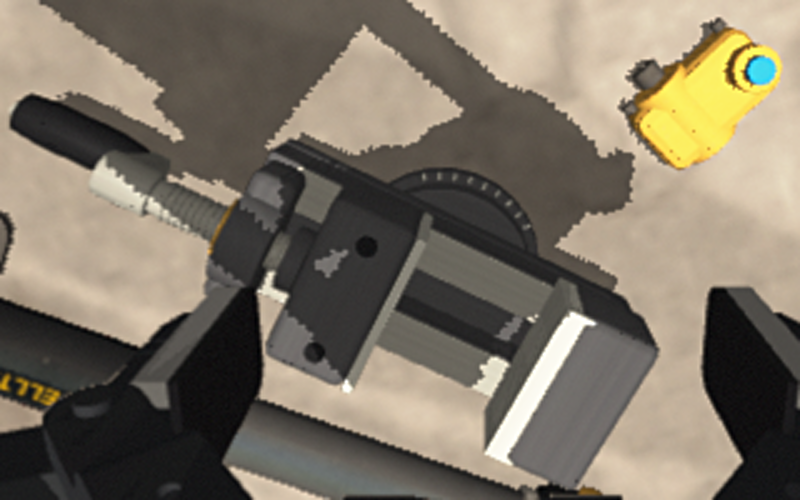

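The crop confirms the choice: a gold body with a round bore and a blue fitting at crop (762,70). The bracket is at (255,225), the moving plate's top edge runs (430,215)-(350,390), and the fixed plate's top runs (590,315)-(500,462). Next I turn these into numbers and overlay a wireframe.

```bash
cat > m.py <<'E'
from h import *
import pickle
np.set_printoptions(precision=4,suppress=True)
p=pickle.load(open('w3.pkl','rb'))
c=lambda l:np.array(l,float)/2.5+[126,130]
def seg(n,a,b,z):
    A=onz(p,c([a,b]),z); d=A[1]-A[0]; print(n,A[0][:2],A[1][:2],'len',np.linalg.norm(d),'normal yaw',np.degrees(np.arctan2(d[1],d[0]))+90)
E
cat > a.py <<'E'
from m import *
seg('mov top',(430,215),(350,390),.088)
seg('fix top L',(580,315),(487,455),.088)
seg('fix top R',(597,315),(510,465),.088)
seg('rear',(657,350),(580,487),.088)
seg('movback',(330,185),(268,355),.088)
seg('handle axis',(20,110),(150,165),.1)
f=p['frame']; hsv=cv2.cvtColor(f,cv2.COLOR_RGB2HSV)
m=cv2.inRange(hsv,(18,110,60),(36,255,255)); m[:,:372]=0;m[:,442:]=0;m[:132]=0;m[200:]=0
pts=np.argwhere(m)[:,::-1].astype(float)
for z in (.0,.013,.026):
    W=onz(p,pts,z)[:,:2]*1000; print(z,cv2.minAreaRect(W.astype(np.float32)))
big=cv2.resize(f[130:200,370:440],(560,560),interpolation=cv2.INTER_CUBIC)[:,:,::-1]
cv2.imwrite('pics/cal.png',big)
E
python3 a.py
```

```text
mov top [0.4681 0.3021] [0.5229 0.247 ] len 0.07774077177937373 normal yaw 44.78304743769183
fix top L [0.5245 0.3399] [0.5686 0.2861] len 0.06960469119256463 normal yaw 39.3260575091203
fix top R [0.5267 0.3459] [0.5761 0.293 ] len 0.07233604100454283 normal yaw 43.04154489981286
rear [0.5485 0.3626] [0.5956 0.3157] len 0.06642988131084214 normal yaw 45.14001262242467
movback [0.4451 0.273 ] [0.4982 0.2237] len 0.0724107147237314 normal yaw 47.13914557423926
handle axis [0.3827 0.1908] [0.4149 0.2226] len 0.045165241240859834 normal yaw 134.614415807522
0.0 ((483.4007568359375, 427.9507141113281), (47.46363830566406, 69.34040069580078), 25.214704513549805)
0.013 ((480.15472412109375, 424.939697265625), (45.65288162231445, 66.69513702392578), 25.21432876586914)
0.026 ((476.90869140625, 421.9287109375), (43.842132568359375, 64.04988098144531), 25.213668823242188)
```

View pics/cal.png

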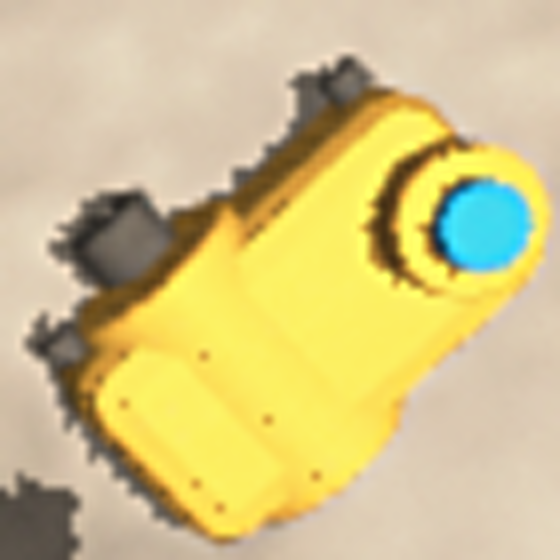

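```bash
cat > v.py <<'E'
from m import *
from scipy.optimize import least_squares
def T(x,P):
    P=np.array(P,float).reshape(-1,3);c,s=np.cos(x[2]),np.sin(x[2])
    return np.c_[x[0]+c*P[:,0]-s*P[:,1],x[1]+s*P[:,0]+c*P[:,1],P[:,2]]
def pts(x):
    xf,g,a=x[3],x[4],x[5]; xm=xf-g; h=xm-.153
    return [(xm,.035,.088),(xm,-.035,.088),(xf,.035,.088),(xf,-.035,.088),(h-.027,-.042*np.sin(a),.072+.042*np.cos(a)),(h+.027,-.042*np.sin(a),.072+.042*np.cos(a))]
E
cat > b.py <<'E'
from v import *
obs=c([(431,217),(350,388),(578,310),(488,450),(20,113),(150,165)])
for a0 in (-.6,1,2.2,3.5,5):
    r=least_squares(lambda x:np.r_[(proj(p,T(x,pts(x)))-obs).ravel(),(x[3]-.0395)/.001,(x[4]-.0545)/.003],[.40,.29,.78,.0395,.055,a0])
    print(r.cost,r.x, r.fun.round(1)); 
    if a0==-.6 or r.cost<best.cost: best=r
x=best.x; np.save('vx.npy',x)
S=3;o=np.array([126,130]);im=cv2.resize(p['frame'][130:330,126:392],None,fx=S,fy=S,interpolation=cv2.INTER_CUBIC)[:,:,::-1].copy()
def line(P,col,cl=False):
    q=((proj(p,P)-o+.5)*S).astype(np.int32);cv2.polylines(im,[q],cl,col,1)
xf,xm=x[3],x[3]-x[4]
for X,col in((xf,(0,0,255)),(xm,(0,255,0)),(xm-.038,(0,255,0)),(-.07,(255,0,255)),(-.088,(255,0,255))):
    zt=.092 if X in(-.07,-.088) else .088
    line(T(x,[(X,-.035,.054),(X,-.035,zt),(X,.035,zt),(X,.035,.054)]),col,True)
line(T(x,pts(x)[4:]),(255,255,0)); line(T(x,[(xm-.18,0,.072),(-.07,0,.072)]),(0,255,255))
line(T(x,[(-.0,-.035,.054),(xf,-.035,.054)]),(0,128,255));line(T(x,[(-.0,.035,.054),(xf,.035,.054)]),(0,128,255))
cal=[.4785,.4235,np.radians(25.2)]
cv2.imwrite('pics/ov.png',im)
E
python3 b.py
```

```text
70.26892088140966 [ 0.5137  0.2882  0.7479  0.0395  0.0579 -3.425 ] [ 2.1  7.6  3.3  0.7 -0.4 -3.5  2.  -0.8 -2.1 -2.6 -6.  -1.4  0.   1.1]
70.268920772808 [0.5137 0.2882 0.7479 0.0395 0.0579 2.8582] [ 2.1  7.6  3.3  0.7 -0.4 -3.5  2.  -0.8 -2.1 -2.6 -6.  -1.4  0.   1.1]
70.26892078282054 [0.5137 0.2882 0.7479 0.0395 0.0579 2.8582] [ 2.1  7.6  3.3  0.7 -0.4 -3.5  2.  -0.8 -2.1 -2.6 -6.  -1.4 -0.   1.1]
70.26892089381846 [0.5137 0.2882 0.7479 0.0395 0.0579 2.8582] [ 2.1  7.6  3.3  0.7 -0.4 -3.5  2.  -0.8 -2.1 -2.6 -6.  -1.4  0.   1.1]
70.26892077056695 [0.5137 0.2882 0.7479 0.0395 0.0579 2.8582] [ 2.1  7.6  3.3  0.7 -0.4 -3.5  2.  -0.8 -2.1 -2.6 -6.  -1.4 -0.   1.1]
```

View pics/ov.png

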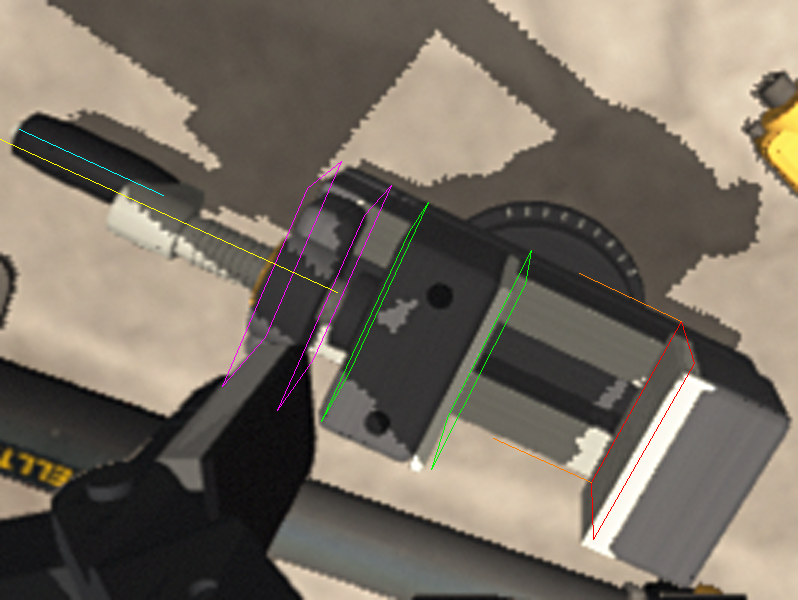

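The overlay matches within a few pixels. The red fixed face lies on the grey plate. The true moving-plate front edge is (520,262)-(424,466), slightly left of the green line, and the handle runs (24,135)-(178,185), so the crank points almost down. Refit, and work out the grasp.

```bash
cat > b2.py <<'E'
from v import *
obs=np.array([(520,262),(424,466),(691,372),(590,537),(24,135),(178,185)])/3+[126,130]
r=least_squares(lambda x:np.r_[(proj(p,T(x,pts(x)))-obs).ravel(),(x[3]-.0395)/.001,(x[4]-.0545)/.003],[.51,.29,.75,.0395,.055,2.9],loss='soft_l1')
x=r.x;np.save('vx.npy',x);print(x,np.degrees(x[2]),(proj(p,T(x,pts(x)))-obs).round(1).tolist())
print('fixed,mov mid',T(x,[(x[3],0,.054),(x[3]-x[4],0,.054)]).tolist()); P=T(x,pts(x));print('grip',(P[4]+P[5])/2)
# caliper fit by silhouette: mask IoU
f=p['frame']; hsv=cv2.cvtColor(f,cv2.COLOR_RGB2HSV)
m=cv2.inRange(hsv,(16,110,40),(110,255,255)); m[:,:372]=0;m[:,442:]=0;m[:132]=0;m[200:]=0
k=8;M=cv2.resize(m[130:200,370:440],None,fx=k,fy=k,interpolation=cv2.INTER_LINEAR)>127
th=np.linspace(0,2*np.pi,24,endpoint=False)
def hull(x,Q):
    return cv2.convexHull(((proj(p,T(x,Q))-[370,130]+.5)*k).astype(np.float32)).astype(np.int32)
box=[(X,Y,Z) for X in(-.012,.022) for Y in(-.032,.030) for Z in(0,.026)]
cyl=[(X,-.010+.0135*np.cos(t),.014+.0135*np.sin(t)) for X in(-.0145,.024) for t in th]
def cost(x):
    im=np.zeros(M.shape,np.uint8);ig=np.zeros(M.shape,np.uint8)
    cv2.fillPoly(im,[hull(x,box)],1);cv2.fillPoly(im,[hull(x,cyl)],1)
    fit=[(.005+.013*np.cos(t),.020+.012*np.sin(t),z) for t in th for z in(.026,.041)]
    cv2.fillPoly(ig,[hull(x,fit)],1)   # fitting region ignored
    return ((im>0)!=M)[ig==0].sum()/k**2
from scipy.optimize import minimize
B=None
for a in(25,30,35):
  for dx in(0,.004):
    r=minimize(lambda q:cost([q[0]/100,q[1]/100,q[2]/10]),[47.5+100*dx,42,np.radians(a)*10],method='Nelder-Mead',options=dict(initial_simplex=None,xatol=1e-3,fatol=.1))
    print(r.fun,r.x[:2]/100,np.degrees(r.x[2]/10)); B=r if B is None or r.fun<B.fun else B
q=[B.x[0]/100,B.x[1]/100,B.x[2]/10];np.save('cx.npy',q);print('body centre',T(q,[(.005,-.001,0)]),M.sum()/k**2)
im=cv2.resize(f[130:200,370:440],None,fx=k,fy=k,interpolation=cv2.INTER_CUBIC)[:,:,::-1].copy()
cv2.polylines(im,[hull(q,box)],True,(0,0,255));cv2.polylines(im,[hull(q,cyl)],True,(255,0,0))
cv2.polylines(im,[hull(q,[b for b in box if b[2]>0])],True,(0,255,0))
cv2.imwrite('pics/calov.png',im)
E
python3 b2.py
```

```text
[0.5136 0.2877 0.7504 0.0395 0.0579 2.9461] 42.99419886050411 [[0.7, 7.2], [1.7, 0.8], [-0.1, -3.5], [0.1, 0.3], [-1.0, -4.9], [-4.3, 0.2]]
fixed,mov mid [[0.5425126765868911, 0.31465023965378863, 0.054], [0.5001927453433027, 0.27519427545735325, 0.054]]
grip [0.3938 0.1649 0.0308]
194.3125 [0.4763 0.4216] 20.594274619523095
209.15625 [0.4756 0.4209] 24.864667747567925
194.15625 [0.4763 0.4216] 20.760690251829622
244.453125 [0.4753 0.42  ] 29.38167534034753
193.6875 [0.4761 0.4216] 20.217993768536044
193.71875 [0.4761 0.4217] 20.684545339371866
body centre [[0.4812 0.4223 0.    ]] 1991.1875
```

View pics/calov.png

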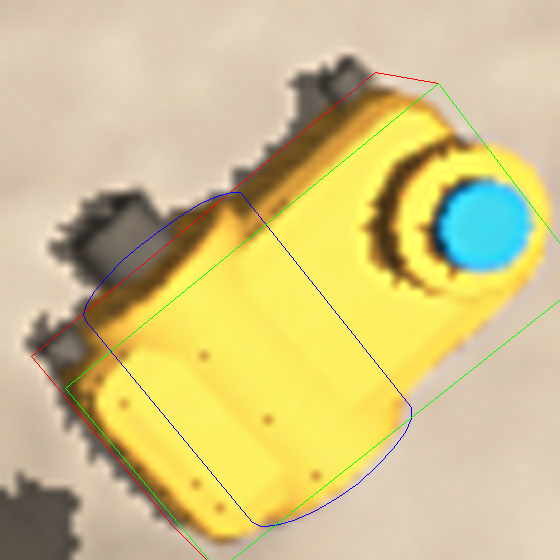

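The model outline fits the caliper, so this is the listed size. Its yaw is about 24°, body centre about (0.481,0.422). I'll approach above it and turn.

>>> arm_command:
  moves:
    - [1, [0.1, 0.65, 0.4], -0.125]
    - [1, [0.1, 0.65, 0.4], -0.125]
    - [1, [0.1, 0.65, 0.6], -0.125]
    - [1, [0.1, 0.65, 0.6], -0.125]
    - [1, [0.1, 0.65, 0.8], -0.125]
    - [1, [0.1, 0.65, 0.8], -0.125]
    - [1, [0.1, 0.65, 0.8], -0.125]
    - [1, [0.1, 0.65, 0.8], -0.125]
    - [1, [0.1, 0.65, 0.8], -0.125]

```text
time: 3.82
tool_pos: [0.4814, 0.4229, 0.108]
tool_rot: [0.001, -0.21, 0.978, 0.001]
contact_force: [0.3, 0.1, 0.3]
gripper_width: 1.004
grasp_force: 0.0
```

```bash
cat > st.py <<'E'
from h import *
np.set_printoptions(precision=4,suppress=True)
from scipy.spatial.transform import Rotation as Ro
s=manip.state();R=Ro.from_quat(s['tool_rot'],scalar_first=True).as_matrix()
def go(xyz,yaw=None):
    d=R.T@(np.array(xyz)-s['tool_pos'])/.15
    cy=np.degrees(np.arctan2(R[1,1],R[0,1]))
    t=0 if yaw is None else -((yaw-cy+180)%360-180)/360
    print('t',s['time'],'pos',s['tool_pos'],'yawy',cy,'z',R[:,2],'j6',s['joint_pos'][5],'F',s['contact_force'],'w',s['gripper_width'],'-> units',d,t)
E
python3 -c "
from st import *
go([.481,.422,.029],114)"
```

```text
t 3.8167 pos [0.4814 0.4229 0.108 ] yawy 114.20062317138314 z [ 0.0022  0.0016 -1.    ] j6 -1.3884406683948003 F [0.2794 0.0608 0.3002] w 1.0039103458426286 -> units [ 0.0065 -0.0049  0.5265] 0.000557286587175396
```

>>> arm_command:
  moves:
    - [1, [0, 0, 0.27], 0]
    - [1, [0, 0, 0.5], 0]
    - [1, [0, 0, 0.52], 0]
    - [1, [0, 0, 0.52], 0]
    - [-1, [0, 0, 0.52], 0]
    - [-1, [0, 0, 0.52], 0]
    - [-1, [0, 0, 0.52], 0]
    - [-1, [0, 0, 0.52], 0]
    - [-1, [0, 0, 0.52], 0]
    - [-1, [0, 0, 0.52], 0]
    - [-1, [0, 0, 0.52], 0]
    - [-1, [0, 0, 0.52], 0]

```text
time: 4.82
tool_pos: [0.4833, 0.4234, 0.0323]
tool_rot: [0.003, -0.21, 0.978, 0.001]
contact_force: [-0.5, -0.1, 7.4]
gripper_width: 0.707
grasp_force: 66.3
```

>>> arm_command:
  moves:
    - [-1, [0, 0, -0.1], 0]
    - [-1, [0, 0, -0.3], 0]
    - [-1, [0, 0, -0.5], 0]
    - [-1, [0, 0, -0.75], 0]
    - [-1, [0, 0, -1.0], -0.02]
    - [-1, [0, 0, -1.0], -0.04]
    - [-1, [0, 0, -1.0], -0.052]
    - [-1, [0, 0, -1.0], -0.052]
    - [-1, [0, 0, -1.0], -0.052]

```text
time: 5.57
tool_pos: [0.4806, 0.4215, 0.1787]
tool_rot: [-0.0, -0.365, 0.931, -0.0]
contact_force: [0.1, 0.4, -2.7]
gripper_width: 0.702
grasp_force: 65.6
```

```bash
python3 - <<'E'
from st import *
import pickle
p=shot('wrist','w4.png');pickle.dump(p,open('w4.pkl','wb'))
x=np.load('vx.npy');from v import T
fm=T(x,[(x[3]-.026,0,0)])[0];print(fm,manip.search_frame(p,'brake_caliper')[:1],manip.search_frame(p,'vise')[:1])
go([fm[0],fm[1],.16],133)
f=p['frame'][:,:,::-1]
cv2.imwrite('pics/w4c.png',cv2.resize(f,None,fx=1.25,fy=1.25,interpolation=cv2.INTER_CUBIC))
E
```

```text
[0.5235 0.2969 0.    ] [{'extent': [251.6, 189.7, 390.4, 299.2], 'confidence': 0.71}] [{'extent': [72.0, 0.4, 235.5, 230.8], 'confidence': 0.81}]
t 5.5667 pos [0.4806 0.4215 0.1787] yawy 132.81024874194495 z [-0.0003 -0.0001 -1.    ] j6 -1.7143600894990636 F [ 0.1072  0.431  -2.6527] w 0.7018110064915766 -> units [ 0.3544 -0.8036  0.1247] -0.0005270868279307055
```

View pics/w4c.png

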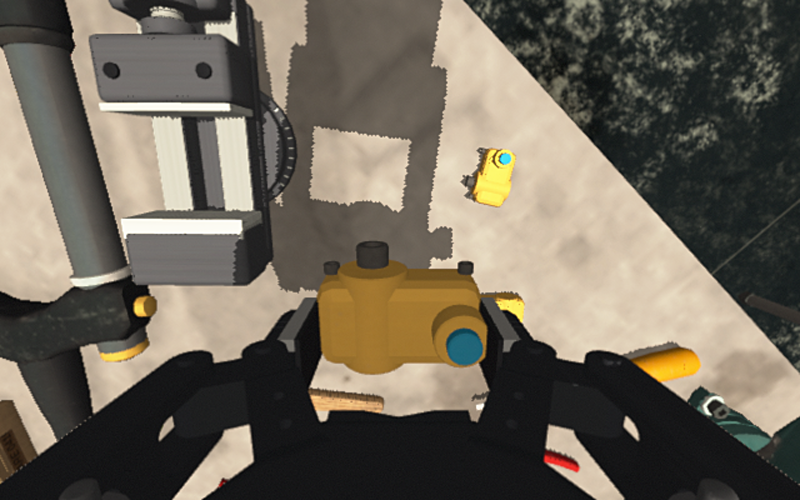

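The caliper is held squarely (bore end plug at view (372,255)) and its length lies along the vise's y. The vise plates appear at view y≈107 (moving) and y≈225 (fixed). I'll check the gap numerically with brightness profiles.

```bash
python3 - <<'E'
from h import *; import pickle
from v import T
np.set_printoptions(precision=4,suppress=True,linewidth=150)
p=pickle.load(open('w4.pkl','rb'));x=np.load('vx.npy');xf,xm=x[3],x[3]-x[4]
for n,X in(('fix',xf),('mov',xm),('movback',xm-.038)):
  for z in(.088,.054): print(n,z,proj(p,T(x,[(X,.035,z),(X,0,z),(X,-.035,z)])).round(1).tolist())
g=p['frame'].mean(2)
for c in(100,125,150,183): print(c,'mov 76-102',g[76:102,c].astype(int),'fix 160-195',g[160:195,c].astype(int))
for r in(85,175,184): print(r,'L',g[r,70:112].astype(int),'R',g[r,180:225].astype(int))
E
```

```text
fix 0.088 [[198.0, 176.8], [149.0, 177.0], [100.3, 177.2]]
fix 0.054 [[214.4, 169.3], [172.0, 169.5], [129.7, 169.6]]
mov 0.088 [[188.5, 90.5], [135.8, 90.8], [83.4, 91.2]]
mov 0.054 [[207.3, 94.9], [162.2, 95.2], [117.2, 95.5]]
movback 0.088 [[181.5, 26.3], [126.2, 26.8], [71.1, 27.4]]
movback 0.054 [[202.2, 40.6], [155.1, 41.0], [108.2, 41.4]]
100 mov 76-102 [111 104 100  94  74  71 215 252 249 246 249 251 193  75  86 156 184 183 182 182 185 188 188 190 190 191] fix 160-195 [179 178 177 176 178 175 179 178 178 176 176 175 174 168 124 251 249 245 246 247 248 249 249 249 249 250 252 253 253 255 254 120 107 128 130]
125 mov 76-102 [109 106 100  89  71  78 232 253 248 247 250 251 182  77  69  73  73 110 196 219 218 218 218 218 218 219] fix 160-195 [179 179 179 181 180 181 186 186 122  87  89  92  94  84 109 248 252 245 246 247 248 248 248 248 249 252 254 112 102 113 111 111 114 114 114]
150 mov 76-102 [ 91  90  95  87  70  66 186 251 250 248 250 252 189  89  72  75  71  45  31  32  38  38  35  36  37  37] fix 160-195 [218 217 218 217 218 221 223 181 134  91  89  89  93  88  93 177 253 
[... 732 characters left out ...]
 85  82  77  74  73  70  68  66  61  59  53  48  46  42  40  36  30  58 172 175 170 167 190 251 251 250 251 251 251 251 251 251 251
 251 251 250 251 252] R [157 157 153 154 154 154 152 152 139 129 128 130 122 102  92  94  94  94  91  90  92  93  89  88  88  91  90  82  77  53  37  34  37  35  31  32  64
  82  83  84  83  82  80  82  82]
184 L [107 104 102  97  89  85  83  81  78  75  72  68  68  66  61  56  55  49  48  43  40  37  33  23  59 181 176 190 252 252 249 249 249 250 250 250 250
 250 250 250 250 250] R [249 249 249 250 249 249 249 250 250 249 250 253 255 199  96  71  60  41  35  34  34  31  33  34  34  31  31  33  32  32  32  33  37  39  32  31  32
  77  86  85  85  84  84  85  85]
```

```bash
cat > b3.py <<'E'
from st import *; import pickle
from v import T
from scipy.optimize import least_squares
p=pickle.load(open('w4.pkl','rb'))
# rows at given cols: (X kind, z, col,row); cols: lateral edges (kind, y, z, row, col)
def edge(x,k,z,n=2):
    X=x[3] if k else x[4]
    return proj(p,T([x[0],x[1],x[2]],[(X,-.035,z),(X,.035,z)]))
rows=[(0,.088,100,88.4),(0,.088,150,88.5),(0,.088,183,88.4),(0,.054,125,93.5),(0,.054,183,93.4),(1,.088,100,174.3),(1,.088,150,175),(1,.088,183,175.2),(1,.054,125,167.9),(1,.054,183,168.4)]
cols=[(0,0,79.2+.2),(0,1,183.4+.2),(1,0,94.2-.6),(1,1,193.4-.6)]
def res(q):
    x=[q[0],q[1],q[2],.0395,.0395-q[3]];r=[]
    for k,z,c,row in rows:
        e=edge(x,k,z);r.append(e[0,1]+(c-e[0,0])/(e[1,0]-e[0,0])*(e[1,1]-e[0,1])-row)
    for k,i,c in cols: r.append(edge(x,k,.088)[i,0]-c)
    return r
r=least_squares(res,[.5136,.2877,.75,.058]);q=r.x;print(q,np.degrees(q[2]),np.round(r.fun,1))
np.save('v4.npy',q)
g=p['frame'].astype(int)
print('caliper col300 rows'); print([(i,tuple(g[i,300])) for i in list(range(207,222))+list(range(288,304))])
zc=s['tool_pos'][2]-.0323
for row,z in((212,.014),(214,.014),(298,.014),(299,.014)): 
    W=onz(p,[[300,row]],zc+z)[0]; print(row,(R.T@(W-s['tool_pos'])*1000).round(1))
print('fixed mid',T(q[:3],[(.0395,0,.054)]))
E
python3 b3.py
```

```text
[0.5148 0.2844 0.7371 0.0579] 42.23153352545006 [-0.1  0.2  0.5 -0.5  0.   0.4  0.1  0.2 -0.5 -0.5 -1.   0.3  1.  -0.2]
caliper col300 rows
[(207, (np.int64(56), np.int64(52), np.int64(47))), (208, (np.int64(56), np.int64(53), np.int64(48))), (209, (np.int64(58), np.int64(53), np.int64(48))), (210, (np.int64(57), np.int64(53), np.int64(49))), (211, (np.int64(58), np.int64(54), np.int64(49))), (212, (np.int64(56), np.int64(52), np.int64(48))), (213, (np.int64(55), np.int64(51), np.int64(49))), (214, (np.int64(58), np.int64(51), np.int64(45))), (215, (np.int64(99), np.int64(75), np.int64(38))), (216, (np.int64(116), np.int64(85), np.int64(34))), (217, (np.int64(114), np.int64(84), np.int64(33))), (218, (np.int64(113), np.int64(85), np.int64(35))), (219, (np.int64(112), np.int64(82), np.int64(34))), (220, (np.int64(112), np.int64(82), np.int64(34))), (221, (np.int64(110), np.int64(80), np.int64(31))), (288, (np.int64(161), np.int64(119), np.int64(47))), (289, (np.int64(162), np.int64(119), np.int64(49))), (290, (np.int64(162), np.int64(118), np.int64(47))), (291, (np.int64(162), np.int64(118), np.int64(47))), (292, (np.int64(162), np.int64(119), np.int64(48))), (293, (np.int64(162), np.int64(119), np.int64(48))), (294, (np.int64(161), np.int64(120), np.int64(50))), (295, (np.int64(159), np.int64(117), np.int64(49))), (296, (np.int64(160), np.int64(118), np.int64(50))), (297, (np.int64(160), np.int64(116), np.int64(47))), (298, (np.int64(159), np.int64(118), np.int64(52))), (299, (np.int64(170), np.int64(140), np.int64(100))), (300, (np.int64(214), np.int64(197), np.int64(176))), (301, (np.int64(213), np.int64(196), np.int64(172))), (302, (np.int64(211), np.int64(194), np.int64(169))), (303, (np.int64(214), np.int64(195), np.int64(172)))]
212 [23.1 -8.6 18.3]
214 [22.1 -8.6 18.3]
298 [-23.8  -9.4  18.3]
299 [-24.4  -9.4  18.3]
fixed mid [[0.544 0.311 0.054]]
```

```bash
python3 - <<'E'
from st import *
from v import T
q=np.load('v4.npy');t=T(q[:3],[(.0195,.003,0)])[0];print(t)
go([t[0],t[1],.1787],132.2)
E
```

```text
[0.5272 0.2997 0.    ]
t 5.7167 pos [0.4805 0.4214 0.1776] yawy 132.8591923449943 z [-0.0013 -0.0009 -1.    ] j6 -1.7152004888244656 F [-0.4707  0.7428 -2.0665] w 0.7030433298161392 -> units [ 0.3235 -0.8064 -0.0072] 0.0018310898472064549
```

>>> arm_command:
  moves:
    - [-1, [0.12, -0.27, 0], 0.002]
    - [-1, [0.22, -0.54, 0], 0.002]
    - [-1, [0.32, -0.81, 0], 0.002]
    - [-1, [0.32, -0.81, 0], 0.002]
    - [-1, [0.32, -0.81, 0.2], 0.002]
    - [-1, [0.32, -0.81, 0.25], 0.002]
    - [-1, [0.32, -0.81, 0.25], 0.002]

```text
time: 6.3
tool_pos: [0.526, 0.2991, 0.1366]
tool_rot: [-0.004, -0.36, 0.933, -0.0]
contact_force: [-0.7, -0.5, -2.4]
gripper_width: 0.704
grasp_force: 65.9
```

```bash
python3 - <<'E'
from st import *
from v import T
import pickle
q=np.load('v4.npy');t=T(q[:3],[(.0195,.003,0)])[0]
go([t[0],t[1],.0873],132.2)
p=shot('wrist','w5.png');pickle.dump(p,open('w5.pkl','wb'))
# predicted edges vs profile to check the vise pose from here
for k,X in(('mov',.0395-q[3]),('fix',.0395)):
  for z in(.088,.054): print(k,z,proj(p,T(q[:3],[(X,-.035,z),(X,0,z),(X,.035,z)])).round(1).tolist())
g=p['frame'].mean(2)
for c in(250,265,330,350,395,405): print(c,g[90:290,c].astype(int)[::1].tolist())
E
```

```text
t 6.3 pos [0.526  0.2991 0.1366] yawy 132.1668434101174 z [-0.0077 -0.003  -1.    ] j6 -1.9128080843234536 F [-0.671  -0.5171 -2.358 ] w 0.7039571857898591 -> units [-0.0113 -0.0032  0.3287] -9.210163856276192e-05
mov 0.088 [[249.9, 174.8], [311.8, 174.7], [373.7, 174.6]]
mov 0.054 [[261.1, 166.4], [312.8, 166.3], [364.5, 166.2]]
fix 0.088 [[255.6, 268.0], [312.5, 267.9], [369.4, 267.7]]
fix 0.054 [[265.2, 245.8], [313.3, 245.7], [361.5, 245.6]]
250 [81, 82, 82, 81, 83, 83, 84, 83, 82, 83, 83, 83, 85, 85, 84, 62, 83, 97, 102, 107, 109, 116, 118, 116, 117, 116, 117, 117, 118, 119, 117, 115, 103, 113, 114, 112, 112, 98, 74, 106, 107, 105, 70, 71, 106, 106, 106, 106, 107, 104, 104, 104, 102, 99, 104, 103, 103, 103, 103, 103, 102, 101, 100, 101, 99, 98, 100, 101, 98, 97, 94, 86, 82, 80, 68, 74, 126, 254, 255, 253, 253, 254, 255, 195, 87, 78, 84, 84, 85, 84, 83, 83, 82, 80, 81, 81, 81, 80, 79, 80, 80, 82, 83, 82, 85, 85, 87, 86, 86, 88, 88, 89, 90, 89, 89, 89, 87, 87, 87, 86, 87, 85, 83, 84, 84, 83, 81, 83, 82, 81, 83, 83, 83, 82, 80, 80, 81, 79, 79, 78, 79, 80, 82, 80, 80, 79, 80, 82, 75
[... 4243 characters left out ...]
183, 182, 182, 180, 181, 181, 179, 179, 179, 180, 180, 182, 182, 181, 179, 177, 172, 169, 165, 164, 164, 166, 169, 174, 176, 180, 183, 184, 185, 182, 182, 183, 181, 179, 179, 181, 180, 182, 182, 182, 181, 179, 180, 179, 179, 181, 181, 181, 183, 182, 182, 183, 182, 183, 184, 182, 184, 182, 183, 184, 182, 182, 180, 182, 179, 180, 181, 179, 180, 177, 178, 178, 180, 181, 183, 185, 184, 185, 186, 186, 183, 185, 184, 181, 180, 179, 176, 175, 173, 171, 171, 171, 172, 174, 178, 180, 182, 184, 184, 184, 183, 182, 183, 182, 145, 38, 6, 18, 19, 19, 28, 47, 67, 79, 80, 78, 78, 77, 76, 78, 77, 77, 78, 76, 76, 77, 77, 75, 81, 113, 112, 111, 110, 111, 111, 112, 115, 110, 67, 23, 18, 19, 21, 22, 20, 23, 23]
```

The moving jaw edge is within about 1 px of the prediction. Now lower the caliper onto the ways.

>>> arm_command:
  moves:
    - [-1, [-0.01, 0, 0.1], 0]
    - [-1, [-0.01, 0, 0.2], 0]
    - [-1, [-0.01, 0, 0.27], 0]
    - [-1, [-0.01, 0, 0.3], 0]
    - [-1, [-0.01, 0, 0.32], 0]
    - [-1, [-0.01, 0, 0.33], 0]
    - [-1, [-0.01, 0, 0.33], 0]

```text
time: 6.93
tool_pos: [0.5297, 0.302, 0.0921]
tool_rot: [0.0, -0.361, 0.933, 0.0]
contact_force: [-0.7, 0.1, -1.5]
gripper_width: 0.699
grasp_force: 81.0
```

>>> arm_command:
  moves:
    - [-1, [0.02, 0, 0.0], 0]
    - [-1, [0.02, 0, 0.02], 0]
    - [-1, [0.02, 0, 0.03], 0]
    - [-1, [0.02, 0, 0.03], 0]
    - [-1, [0.02, 0, 0.03], 0]

```text
time: 7.35
tool_pos: [0.5273, 0.299, 0.0863]
tool_rot: [-0.0, -0.36, 0.933, 0.0]
contact_force: [0.2, -0.6, -1.4]
gripper_width: 0.701
grasp_force: 81.0
```

>>> arm_command:
  moves:
    - [-1, [0, 0, 0.008], 0]
    - [-1, [0, 0, 0.016], 0]
    - [-1, [0, 0, 0.016], 0]
    - [-1, [0, 0, 0.016], 0]

```text
time: 7.68
tool_pos: [0.5278, 0.2992, 0.085]
tool_rot: [0.0, -0.36, 0.933, 0.0]
contact_force: [-1.0, -0.0, 1.2]
gripper_width: 0.704
grasp_force: 81.3
```

Seated on the ways. Release, lift, and look at the crank.

>>> arm_command:
  moves:
    - [1, [0, 0, 0.008], 0]
    - [1, [0, 0, 0.008], 0]
    - [1, [0, 0, 0.0], 0]
    - [1, [0, 0, 0.0], 0]
    - [1, [0, 0, -0.2], 0]
    - [1, [0, 0, -0.4], 0]
    - [1, [0.2, 0, -0.6], 0]
    - [1, [0.4, 0, -0.7], 0]
    - [1, [0.6, 0, -0.7], 0]
    - [1, [0.8, 0, -0.7], 0]
    - [1, [0.8, 0, -0.7], 0]

```text
time: 8.6
tool_pos: [0.4352, 0.2162, 0.1885]
tool_rot: [-0.001, -0.36, 0.933, -0.0]
contact_force: [-0.4, -0.8, 0.4]
gripper_width: 1.004
grasp_force: 0.0
```

```bash
python3 - <<'E'
from st import *
from v import T
import pickle
q=np.load('v4.npy')
p=shot('wrist','w6.png');pickle.dump(p,open('w6.pkl','wb'))
go(s['tool_pos'],132.2)
for n in('crank_grip','brake_caliper','vise_jaw','vise'):
  for d in manip.search_frame(p,n)[:2]: print(n,np.round(d['extent']),round(d['confidence'],2))
hx=.0395-q[3]-.153
for a in(2.6,2.95,3.3): print(a,proj(p,T(q[:3],[(hx+d,-.042*np.sin(a),.072+.042*np.cos(a)) for d in(-.027,.027)])).round(1).tolist())
print('arm',proj(p,T(q[:3],[(hx+.032,0,.072)])), 'fix top',proj(p,T(q[:3],[(.0395,-.035,.088),(.0395,.035,.088)])),'mov',proj(p,T(q[:3],[(.0395-q[3],-.035,.088),(.0395-q[3],.035,.088)])))
f=p['frame'][:,:,::-1]
cv2.imwrite('pics/w6c.png',cv2.resize(f[0:330,140:500],None,fx=1.8,fy=1.8,interpolation=cv2.INTER_CUBIC))
E
```

```text
t 8.6 pos [0.4352 0.2162 0.1885] yawy 132.15614580444117 z [-0.0022 -0.0015 -1.    ] j6 -1.998208248795634 F [-0.4042 -0.8167  0.363 ] w 1.0036591767785281 -> units [0. 0. 0.] -0.0001218172098856169
crank_grip [289.  91. 315. 158.] 0.81
brake_caliper [478. 274. 508. 301.] 0.75
brake_caliper [475. 359. 504. 389.] 0.65
vise_jaw [271.  89. 356. 307.] 0.98
vise_jaw [292.  90. 313. 158.] 0.75
vise [271.  90. 356. 312.] 0.93
2.6 [[289.3, 87.6], [290.9, 151.2]]
2.95 [[305.5, 88.2], [306.3, 150.7]]
3.3 [[322.3, 88.2], [322.2, 150.6]]
arm [[314.3719 161.9593]] fix top [[276.0757 364.4515]
 [354.3569 364.388 ]] mov [[273.3512 308.1173]
 [356.4255 308.0305]]
```

View pics/w6c.png

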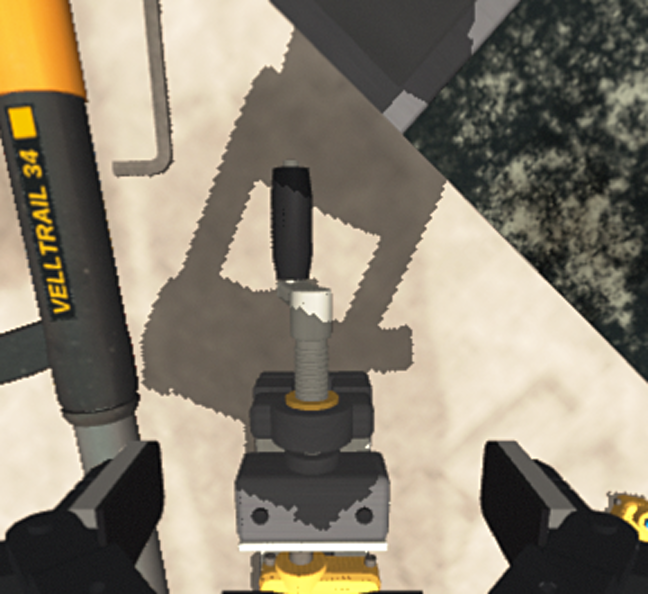

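The caliper sits in the gap behind the moving jaw (crop (320,570)). The crank hangs almost straight down: handle at crop (292,222), screw axis at x≈311, so a≈2.9. I'll compute the approach to the handle.

```bash
python3 - <<'E'
from st import *
from v import T
q=np.load('v4.npy');t=T(q[:3],[(-.178,-.0112,0)])[0];print(t,manip.tcp_to_tips)
go([t[0],t[1],.11],132.2)
E
```

```text
[0.3905 0.1565 0.    ] 0.025
t 8.85 pos [0.4394 0.2189 0.1899] yawy 132.22602109504732 z [ 0.0009  0.0004 -1.    ] j6 -1.9973645960729185 F [ 0.4578  0.1377 -0.7766] w 1.000540608534049 -> units [ 0.5217 -0.0888  0.5321] 7.228081957590701e-05
```

>>> arm_command:
  moves:
    - [0.2, [0.25, -0.09, 0], 0]
    - [0.2, [0.45, -0.09, 0.1], 0]
    - [0.2, [0.52, -0.09, 0.3], 0]
    - [0.2, [0.52, -0.09, 0.5], 0]
    - [0.2, [0.52, -0.09, 0.5], 0]
    - [0.2, [0.52, -0.09, 0.5], 0]

```text
time: 9.35
tool_pos: [0.3893, 0.1561, 0.1134]
tool_rot: [-0.002, -0.36, 0.933, 0.0]
contact_force: [-0.3, 0.2, 0.9]
gripper_width: 0.6
grasp_force: 0.0
```

```bash
python3 - <<'E'
from st import *
from v import T
import pickle
q=np.load('v4.npy');t=T(q[:3],[(-.178,-.0112,0)])[0]
go([t[0],t[1],.043],132.2)
p=shot('wrist','w7.png');print(R.T@(-np.array(p['R']).T@np.array(p['t'])-s['tool_pos']))
for n in('crank_grip',):
  for d in manip.search_frame(p,n)[:2]: print(n,np.round(d['extent']),round(d['confidence'],2))
hx=-.168
for a in(2.8,2.9,3.0): print(a,proj(p,T(q[:3],[(hx+d,-.0012-.042*np.sin(a),.072+.042*np.cos(a)) for d in(-.027,.027)])).round(1).tolist())
W=proj(p,[s['tool_pos']+R[:,2]*.06]);print('under tcp',W)
g=p['frame'].mean(2).astype(int)
for r in(140,160,180,200): print(r,g[r,270:350].tolist())
E
```

```text
t 9.35 pos [0.3893 0.1561 0.1134] yawy 132.22813087084253 z [-0.0038 -0.0007 -1.    ] j6 -2.1044102043730533 F [-0.3418  0.1819  0.8539] w 0.5998278758512482 -> units [-0.009  -0.0044  0.4692] 7.814130789596005e-05
[ 0.0654  0.0005 -0.1157]
crank_grip [302. 192. 334. 274.] 0.56
2.8 [[311.3, 196.1], [311.8, 267.3]]
2.9 [[317.1, 195.6], [317.3, 266.5]]
3.0 [[323.1, 195.3], [322.8, 266.0]]
under tcp [[318.1248 228.0831]]
140 [230, 227, 225, 223, 220, 217, 214, 212, 208, 210, 209, 209, 209, 210, 211, 213, 212, 211, 211, 211, 211, 210, 210, 211, 210, 211, 211, 211, 213, 213, 213, 214, 214, 215, 217, 218, 219, 220, 220, 220, 221, 221, 222, 224, 225, 226, 225, 224, 224, 222, 222, 221, 222, 222, 222, 223, 223, 222, 224, 224, 225, 226, 226, 227, 226, 226, 225, 225, 224, 225, 224, 224, 225, 224, 224, 225, 227, 228, 233, 232]
160 [215, 214, 215, 214, 214, 211, 211, 211, 210, 209, 208, 206, 206, 205, 204, 206, 204, 205, 204, 203, 204, 206, 208, 208, 209, 210, 211, 212, 212, 214, 216, 217, 218, 217, 218, 217, 218, 217, 215, 214, 214, 212, 211, 209, 208, 209, 208, 209, 208, 209, 211, 212, 214, 215
[... 213 characters left out ...]
02, 103, 103, 100, 101, 101, 103, 102, 102, 105, 105, 105, 105, 105, 106, 104, 104, 104, 105, 105, 105, 105, 103, 103, 105, 104, 104, 104, 105, 105, 106, 106, 105, 105, 102, 96, 120, 202, 222, 217, 214, 211, 211, 209, 209, 208, 209, 209, 210, 211, 212, 213, 214, 213, 214, 215, 214, 215, 214, 214, 213, 212, 210, 212, 210]
200 [105, 104, 102, 102, 102, 103, 102, 102, 103, 104, 104, 105, 104, 104, 104, 105, 104, 104, 104, 101, 103, 102, 101, 102, 101, 103, 104, 103, 103, 103, 103, 105, 107, 88, 40, 21, 24, 25, 24, 26, 25, 27, 28, 28, 28, 29, 29, 30, 29, 29, 31, 29, 30, 28, 27, 26, 27, 23, 20, 45, 101, 106, 104, 103, 103, 104, 103, 103, 104, 104, 103, 102, 102, 103, 104, 105, 104, 104, 105, 106]
```

The handle lies under the tool within about 1.5 mm. Descend and grip.

>>> arm_command:
  moves:
    - [0.2, [0, -0.01, 0.15], 0]
    - [0.2, [0, -0.01, 0.3], 0]
    - [0.2, [0, -0.01, 0.42], 0]
    - [0.2, [0, -0.01, 0.46], 0]
    - [0.2, [0, -0.01, 0.46], 0]
    - [0.2, [0, -0.01, 0.46], 0]
    - [-1, [0, -0.01, 0.46], 0]
    - [-1, [0, -0.01, 0.46], 0]
    - [-1, [0, -0.01, 0.46], 0]
    - [-1, [0, -0.01, 0.46], 0]
    - [-1, [0, -0.01, 0.46], 0]
    - [-1, [0, -0.01, 0.46], 0]
    - [-1, [0, -0.01, 0.46], 0]

```text
time: 10.53
tool_pos: [0.3918, 0.1557, 0.0471]
tool_rot: [0.001, -0.36, 0.933, 0.001]
contact_force: [-1.7, 1.7, 6.6]
gripper_width: 0.221
grasp_force: 58.5
```

```bash
cat > w.py <<'E'
from st import *
import sys
np.set_printoptions(precision=3,suppress=True,linewidth=120)
q=np.load('v4.npy');c,sn=np.cos(q[2]),np.sin(q[2])
d=s['tool_pos'][:2]-q[:2]; vx,vy=c*d[0]+sn*d[1],-sn*d[0]+c*d[1]
f=s['contact_force'];fv=[c*f[0]+sn*f[1],-sn*f[0]+c*f[1],f[2]]
a=np.arctan2(-(vy+.0012),s['tool_pos'][2]-.011-.072)
tang=[-np.cos(a),-np.sin(a)]; rad=[-np.sin(a),np.cos(a)]
print('t',s['time'],'vise xyz',vx,vy,s['tool_pos'][2],'a',a%(2*np.pi),'Fv',np.array(fv),'Ftan',fv[1]*tang[0]+fv[2]*tang[1],'Frad',fv[1]*rad[0]+fv[2]*rad[1],'w',s['gripper_width'],'gf',s['grasp_force'])
E
python3 w.py; python3 - <<'E'
import numpy as np
a0=2.9
for k in range(1,21):
    a=a0+k*np.pi/10; print([round(-8*k/20/150,3),round(-.042*(np.sin(a)-np.sin(a0))/.15,3),round(-.042*(np.cos(a)-np.cos(a0))/.15,3)],end=', ')
E
```

```text
t 10.5333 vise xyz -0.1775461855141606 -0.012643460285849631 0.04705703426009787 a 2.8333614650301704 Fv [-0.072  2.396  6.585] Ftan 0.28536790856166916 Frad -7.001893465444535 w 0.2206531162761481 gf 58.455426883683685
[-0.003, np.float64(0.087), np.float64(0.007)], [-0.005, np.float64(0.173), np.float64(-0.013)], [-0.008, np.float64(0.248), np.float64(-0.058)], [-0.011, np.float64(0.305), np.float64(-0.124)], [-0.013, np.float64(0.339), np.float64(-0.205)], [-0.016, np.float64(0.346), np.float64(-0.292)], [-0.019, np.float64(0.326), np.float64(-0.377)], [-0.021, np.float64(0.281), np.float64(-0.452)], [-0.024, np.float64(0.215), np.float64(-0.51)], [-0.027, np.float64(0.134), np.float64(-0.544)], [-0.029, np.float64(0.047), np.float64(-0.551)], [-0.032, np.float64(-0.039), np.float64(-0.531)], [-0.035, np.float64(-0.114), np.float64(-0.486)], [-0.037, np.float64(-0.171), np.float64(-0.42)], [-0.04, np.float64(-0.205), np.float64(-0.339)], [-0.043, np.float64(-0.212), np.float64(-0.252)], [-0.045, np.float64(-0.192), np.float64(-0.166)], [-0.048, np.float64(-0.147), np.float64(-0.091)], [-0.051, np.float64(-0.081), np.float64(-0.034)], [-0.053, np.float64(0.0), np.float64(-0.0)],
```

>>> arm_command:
  moves:
    - [-1, [-0.003, 0.087, 0.008], 0]
    - [-1, [-0.005, 0.173, -0.01], 0]
    - [-1, [-0.008, 0.25, -0.055], 0]
    - [-1, [-0.011, 0.307, -0.12], 0]
    - [-1, [-0.013, 0.342, -0.2], 0]
    - [-1, [-0.016, 0.35, -0.287], 0]
    - [-1, [-0.016, 0.35, -0.287], 0]
    - [-1, [-0.016, 0.35, -0.287], 0]

```text
time: 11.2
tool_pos: [0.3582, 0.1959, 0.0902]
tool_rot: [0.001, -0.36, 0.933, 0.0]
contact_force: [-3.4, -0.3, 9.7]
gripper_width: 0.221
grasp_force: 61.3
```

```bash
python3 w.py
```

```text
t 11.2 vise xyz -0.1754029730676293 0.03971503606046228 0.09017746180313542 a 4.886045603509219 Fv [-2.701  2.109  9.651] Ftan 9.141746767481843 Frad 3.745159269271073 w 0.2213826241618604 gf 61.30926164158154
```

>>> arm_command:
  moves:
    - [-1, [-0.003, -0.02, -0.087], 0]
    - [-1, [-0.005, -0.065, -0.163], 0]

```text
time: 11.37
tool_pos: [0.3637, 0.1907, 0.1119]
tool_rot: [0.001, -0.36, 0.933, 0.003]
contact_force: [3.2, 11.4, -9.5]
gripper_width: 0.223
grasp_force: 59.6
```

>>> arm_command:
  moves:
    - [-1, [-0.003, -0.067, -0.057], 0]
    - [-1, [-0.006, -0.148, -0.09], 0]

```text
time: 11.53
tool_pos: [0.3785, 0.1757, 0.1273]
tool_rot: [-0.001, -0.36, 0.933, 0.005]
contact_force: [-9.2, 11.5, 7.8]
gripper_width: 0.221
grasp_force: 61.5
```

>>> arm_command:
  moves:
    - [-1, [-0.003, -0.087, -0.007], 0]
    - [-1, [-0.005, -0.173, 0.013], 0]
    - [-1, [-0.008, -0.248, 0.058], 0]
    - [-1, [-0.011, -0.305, 0.124], 0]

```text
time: 11.87
tool_pos: [0.4133, 0.1405, 0.1096]
tool_rot: [0.001, -0.36, 0.933, 0.001]
contact_force: [-5.9, 6.1, 5.5]
gripper_width: 0.222
grasp_force: 61.4
```

```bash
python3 w.py
```

```text
t 11.8667 vise xyz -0.17189966370300155 -0.03835429971473586 0.10961228451504237 a 0.9492381702418684 Fv [-0.236  8.517  5.526] Ftan -9.452173614807394 Frad -3.705799228581932 w 0.22154756075068852 gf 61.35558262554696
```

Free running takes about 9.5 N, as described. Wind on one full turn.

>>> arm_command:
  moves:
    - [-1, [-0.003, -0.034, 0.081], 0]
    - [-1, [-0.005, -0.041, 0.168], 0]
    - [-1, [-0.008, -0.021, 0.254], 0]
    - [-1, [-0.011, 0.024, 0.329], 0]
    - [-1, [-0.013, 0.09, 0.386], 0]
    - [-1, [-0.016, 0.171, 0.42], 0]
    - [-1, [-0.019, 0.258, 0.427], 0]
    - [-1, [-0.021, 0.344, 0.407], 0]
    - [-1, [-0.024, 0.419, 0.362], 0]
    - [-1, [-0.027, 0.476, 0.296], 0]
    - [-1, [-0.029, 0.51, 0.215], 0]
    - [-1, [-0.032, 0.517, 0.128], 0]
    - [-1, [-0.035, 0.497, 0.043], 0]
    - [-1, [-0.037, 0.452, -0.032], 0]
    - [-1, [-0.04, 0.386, -0.09], 0]
    - [-1, [-0.043, 0.305, -0.124], 0]
    - [-1, [-0.045, 0.218, -0.131], 0]
    - [-1, [-0.048, 0.132, -0.111], 0]
    - [-1, [-0.051, 0.057, -0.066], 0]
    - [-1, [-0.053, 0, 0], 0]

```text
time: 13.53
tool_pos: [0.4192, 0.1459, 0.1096]
tool_rot: [0.001, -0.36, 0.933, 0.001]
contact_force: [-3.6, 7.6, 5.5]
gripper_width: 0.218
grasp_force: 61.5
```

```bash
python3 w.py
```

```text
t 13.5333 vise xyz -0.163895225447637 -0.03832290816583392 0.10964057581831907 a 0.9483347578680551 Fv [2.412 8.043 5.484] Ftan -9.144814942578229 Frad -3.337611897565673 w 0.2177606746736705 gf 61.49950644787168
```

>>> arm_command:
  moves:
    - [-1, [-0.003, -0.034, 0.081], 0]
    - [-1, [-0.005, -0.041, 0.168], 0]
    - [-1, [-0.008, -0.021, 0.254], 0]
    - [-1, [-0.011, 0.024, 0.329], 0]
    - [-1, [-0.013, 0.09, 0.386], 0]
    - [-1, [-0.016, 0.171, 0.42], 0]

```text
time: 14.03
tool_pos: [0.4045, 0.1657, 0.047]
tool_rot: [0.001, -0.36, 0.933, -0.001]
contact_force: [-3.5, -7.1, 20.0]
gripper_width: 0.218
grasp_force: 63.3
```

```bash
python3 w.py
```

```text
t 14.0333 vise xyz -0.1614284919976534 -0.013819646307927036 0.046991635319421576 a 2.804504264156135 Fv [-7.34  -2.914 19.969] Ftan -9.354384988288382 Frad -17.88150578445276 w 0.21815655091662872 gf 63.316138837253675
```

>>> arm_command:
  moves:
    - [-1, [-0.003, 0.087, 0.007], 0]
    - [-1, [-0.005, 0.173, -0.013], 0]
    - [-1, [-0.008, 0.248, -0.058], 0]

```text
time: 14.28
tool_pos: [0.3804, 0.1935, 0.054]
tool_rot: [0.002, -0.36, 0.933, -0.003]
contact_force: [8.5, -6.6, -2.3]
gripper_width: 0.221
grasp_force: 60.9
```

```bash
python3 w.py
```

```text
t 14.2833 vise xyz -0.16060194231811395 0.023022568037909655 0.05395969102545704 a 3.8367841588980696 Fv [  1.867 -10.552  -2.296] Ftan -9.574311824578718 Frad -4.995615113023904 w 0.2206854414268702 gf 60.89379805322096
```

>>> arm_command:
  moves:
    - [-1, [-0.003, 0.057, -0.066], 0]
    - [-1, [-0.005, 0.091, -0.147], 0]

```text
time: 14.45
tool_pos: [0.3708, 0.2051, 0.0751]
tool_rot: [0.002, -0.36, 0.933, -0.001]
contact_force: [10.5, -0.5, -9.6]
gripper_width: 0.22
grasp_force: 60.0
```

```bash
python3 w.py; python3 - <<'E'
import numpy as np
a0=2.9+5*np.pi/10
for k in range(1,17):
    a=a0+k*.15; print(k,round(a+4*np.pi-.0,2),round(-.042*(np.sin(a)-np.sin(a0))/.15,3),round(-.042*(np.cos(a)-np.cos(a0))/.15,3))
E
```

```text
t 14.45 vise xyz -0.15993031009492964 0.038072464546947876 0.07512493141040619 a 4.514489700860107 Fv [ 7.468 -7.445 -9.592] Ftan -10.868212027322349 Frad -5.414159888541761 w 0.2204220366037825 gf 59.99978638261382
1 17.19 0.007 -0.041
2 17.34 0.008 -0.083
3 17.49 0.002 -0.125
4 17.64 -0.01 -0.165
5 17.79 -0.027 -0.203
6 17.94 -0.05 -0.238
7 18.09 -0.078 -0.269
8 18.24 -0.111 -0.296
9 18.39 -0.147 -0.318
10 18.54 -0.186 -0.333
11 18.69 -0.227 -0.343
12 18.84 -0.268 -0.347
13 18.99 -0.31 -0.344
14 19.14 -0.351 -0.335
15 19.29 -0.391 -0.321
16 19.44 -0.427 -0.3
```

>>> arm_command:
  moves:
    - [-1, [-0.001, 0.007, -0.041], 0]
    - [-1, [-0.003, 0.008, -0.083], 0]

```text
time: 14.62
tool_pos: [0.3698, 0.2067, 0.0874]
tool_rot: [0.002, -0.36, 0.933, 0.0]
contact_force: [7.6, 4.4, -11.3]
gripper_width: 0.214
grasp_force: 59.8
```

```bash
python3 w.py
```

```text
t 14.6167 vise xyz -0.1595975189083396 0.03991443717372373 0.08735123059485643 a 4.817828673871356 Fv [  8.58   -1.887 -11.297] Ftan -11.035600046621163 Frad -3.065218613782621 w 0.21417445309743063 gf 59.76849481870886
```

>>> arm_command:
  moves:
    - [-1, [-0.001, -0.006, -0.042], 0]
    - [-1, [-0.003, -0.018, -0.082], 0]

```text
time: 14.78
tool_pos: [0.3711, 0.2057, 0.0991]
tool_rot: [0.001, -0.36, 0.933, 0.002]
contact_force: [4.5, 8.8, -10.7]
gripper_width: 0.218
grasp_force: 59.8
```

```bash
python3 w.py
```

```text
t 14.7833 vise xyz -0.15926378185256557 0.03824098824641047 0.09908002572126073 a 5.0995141964320005 Fv [  9.197   3.476 -10.7  ] Ftan -11.220939680850469 Frad -0.8207853886675998 w 0.2183755200337177 gf 59.81278071325505
```

>>> arm_command:
  moves:
    - [-1, [-0.003, -0.017, -0.038], 0]
    - [-1, [-0.006, -0.04, -0.073], 0]

```text
time: 14.95
tool_pos: [0.3746, 0.2024, 0.1097]
tool_rot: [-0.001, -0.36, 0.933, 0.003]
contact_force: [-2.2, 11.1, -7.1]
gripper_width: 0.215
grasp_force: 60.2
```

```bash
python3 w.py
```

```text
t 14.95 vise xyz -0.15888727584915607 0.03347545921743807 0.10966338478548761 a 5.367902578100496 Fv [ 5.812  9.692 -7.133] Ftan -11.563018408902671 Frad 3.335260829207204 w 0.2152172559036517 gf 60.209903507638955
```

>>> arm_command:
  moves:
    - [-1, [-0.003, -0.028, -0.031], 0]
    - [-1, [-0.006, -0.061, -0.058], 0]

```text
time: 15.12
tool_pos: [0.3801, 0.197, 0.1186]
tool_rot: [-0.002, -0.36, 0.933, 0.005]
contact_force: [-9.7, 13.7, 1.7]
gripper_width: 0.22
grasp_force: 61.2
```

```bash
python3 w.py
```

```text
t 15.1167 vise xyz -0.15843512999141215 0.025742405753790734 0.1186410238856164 a 5.63589467185825 Fv [ 2.035 16.629  1.654] Ftan -12.267569342786263 Frad 11.347539773679516 w 0.2204158634235954 gf 61.18962667824235
```

>>> arm_command:
  moves:
    - [-1, [-0.003, -0.036, -0.026], 0]
    - [-1, [-0.006, -0.075, -0.044], 0]

```text
time: 15.28
tool_pos: [0.3882, 0.1889, 0.1261]
tool_rot: [-0.003, -0.36, 0.933, 0.005]
contact_force: [-12.6, 8.4, 7.3]
gripper_width: 0.212
grasp_force: 61.9
```

```bash
python3 w.py
```

```text
t 15.2833 vise xyz -0.15786288074944488 0.014354152986241833 0.12610803655796338 a 5.936905817624588 Fv [-3.665 14.738  7.286] Ftan -11.390784582814582 Frad 11.855247217507909 w 0.21248051348970165 gf 61.85090291721281
```

>>> arm_command:
  moves:
    - [-1, [-0.001, -0.041, -0.011], 0]

```text
time: 15.37
tool_pos: [0.3929, 0.1842, 0.1284]
tool_rot: [-0.003, -0.36, 0.933, 0.004]
contact_force: [-12.1, 6.2, 9.9]
gripper_width: 0.217
grasp_force: 62.1
```

```bash
python3 w.py
```

```text
t 15.3667 vise xyz -0.15761490356873376 0.00772241111147319 0.12836706605301584 a 6.088992220810117 Fv [-4.757 12.73   9.858] Ftan -10.587999692812803 Frad 12.129322730413488 w 0.21668402629375877 gf 62.091291745891795
```

>>> arm_command:
  moves:
    - [-1, [-0.003, -0.041, -0.005], 0]
    - [-1, [-0.006, -0.083, -0.003], 0]

```text
time: 15.53
tool_pos: [0.4022, 0.1746, 0.1294]
tool_rot: [-0.003, -0.36, 0.933, 0.002]
contact_force: [-14.4, 2.2, 12.1]
gripper_width: 0.219
grasp_force: 62.5
```

```bash
python3 w.py
```

```text
t 15.5333 vise xyz -0.1571576997274824 -0.005695141743338933 0.1294345642406248 a 0.09650522919274541 Fv [-9.154 11.339 12.09 ] Ftan -12.451585282586956 Frad 10.941451854478967 w 0.2186566046764424 gf 62.465602310257964
```

>>> arm_command:
  moves:
    - [-1, [-0.003, -0.041, 0.008], 0]
    - [-1, [-0.006, -0.081, 0.022], 0]

```text
time: 15.7
tool_pos: [0.4109, 0.1655, 0.1262]
tool_rot: [-0.004, -0.36, 0.933, 0.002]
contact_force: [-16.1, -0.2, 15.2]
gripper_width: 0.216
grasp_force: 62.7
```

```bash
python3 w.py;python3 - <<'E'
import numpy as np
a0=2.9+5*np.pi/10+.15*15
for k in range(1,20):
    a=a0+k*.15; print(k,round(a+4*np.pi-.0,2),round(-.042*(np.sin(a)-np.sin(a0))/.15,3),round(-.042*(np.cos(a)-np.cos(a0))/.15,3))
E
```

```text
t 15.7 vise xyz -0.15682301596907877 -0.01824450878090489 0.12623262015215087 a 0.3755406401838256 Fv [-12.046  10.694  15.198] Ftan -15.52316846065471 Frad 10.216777168797552 w 0.21605142286058648 gf 62.73581627639942
1 19.44 -0.037 0.021
2 19.59 -0.07 0.046
3 19.74 -0.099 0.077
4 19.89 -0.122 0.111
5 20.04 -0.141 0.149
6 20.19 -0.154 0.189
7 20.34 -0.16 0.23
8 20.49 -0.161 0.272
9 20.64 -0.155 0.314
10 20.79 -0.143 0.354
11 20.94 -0.125 0.392
12 21.09 -0.101 0.427
13 21.24 -0.073 0.458
14 21.39 -0.04 0.484
15 21.54 -0.004 0.505
16 21.69 0.035 0.521
17 21.84 0.076 0.53
18 21.99 0.118 0.534
19 22.14 0.159 0.531
```

Grip force is rising (10.6, 12.5, then 15.5 N). One more small step.

>>> arm_command:
  moves:
    - [-1, [-0.001, -0.037, 0.021], 0]

```text
time: 15.78
tool_pos: [0.4149, 0.1613, 0.1232]
tool_rot: [-0.004, -0.36, 0.933, 0.002]
contact_force: [-15.5, -0.5, 17.4]
gripper_width: 0.22
grasp_force: 62.9
```

```bash
python3 w.py
```

```text
t 15.7833 vise xyz -0.15666811774171588 -0.024004878838220764 0.12321830745933098 a 0.5158219528536389 Fv [-11.785  10.01   17.38 ] Ftan -17.27991997765647 Frad 10.181216987063998 w 0.2200327974371331 gf 62.879827797878534
```

The pull is 17.3 N, about 1.8 times the free value. Let go and lift away.

>>> arm_command:
  moves:
    - [0.3, [0, 0, 0], 0]
    - [0.3, [0, 0, 0], 0]
    - [0.3, [0, 0, 0], 0]
    - [0.3, [0, 0, 0], 0]
    - [0.3, [0, 0, 0], 0]
    - [0.3, [0, 0, -0.1], 0]
    - [0.3, [0.05, 0, -0.3], 0]
    - [0.3, [0.05, 0, -0.5], 0]
    - [0.3, [0.05, 0, -0.7], 0]
    - [0.3, [-0.3, 0, -0.8], 0]
    - [0.3, [-0.5, 0, -0.8], 0]
    - [0.3, [-0.5, 0, -0.8], 0]
    - [0.3, [-0.5, 0, -0.8], 0]

```text
time: 16.87
tool_pos: [0.4735, 0.2126, 0.2415]
tool_rot: [-0.001, -0.361, 0.933, 0.0]
contact_force: [-0.3, -0.3, -0.9]
gripper_width: 0.646
grasp_force: 0.0
```

```bash
python3 - <<'E'
from st import *
from v import T
q=np.load('v4.npy')
p=shot('wrist','w8.png')
go(s['tool_pos'],132)
g=p['frame'].astype(int)
xm=.0395-.0385
print('pred mov edge',proj(p,T(q[:3],[(xm,-.035,.088),(xm,.035,.088)])).round(),'fix',proj(p,T(q[:3],[(.0395,-.035,.088),(.0395,.035,.088)])).round())
for a in(.45,.52,.6): print(a,proj(p,T(q[:3],[(xm-.153,-.0012-.042*np.sin(a),.072+.042*np.cos(a))])).round(1))
for n in('crank_grip','brake_caliper','vise_jaw','hex_key','paste_brush','screwdriver'):
  for d in manip.search_frame(p,n)[:2]: print(n,np.round(d['extent']),round(d['confidence'],2))
for n in('scene','side'):
  p=shot(n)
  for o in('brake_caliper','hex_key','screwdriver','paste_brush'):
    for d in manip.search_frame(p,o)[:4]: print(n,o,np.round(d['extent']),round(d['confidence'],2))
  c=np.array(T(q[:3],[(.02,0,.07)]));print('calip expected',proj(p,c))
E
```

```text
t 16.8667 pos [0.4735 0.2126 0.2415] yawy 132.29812928009207 z [-0.0018 -0.0006 -1.    ] j6 -2.0304094539104525 F [-0.3293 -0.2638 -0.8818] w 0.6462794680936153 -> units [0. 0. 0.] 0.0008281368891446385
pred mov edge [[309. 270.]
 [378. 270.]] fix [[309. 304.]
 [376. 304.]]
0.45 [[325.6 111.5]]
0.52 [[322.4 111.6]]
0.6 [[318.9 111.7]]
crank_grip [307.  80. 334. 156.] 0.63
brake_caliper [472. 237. 507. 273.] 0.89
brake_caliper [314. 269. 375. 300.] 0.88
vise_jaw [309.  79. 376. 274.] 0.81
hex_key [244.   1. 271.  80.] 0.89
screwdriver [473. 345. 609. 383.] 0.57
scene brake_caliper [248. 212. 264. 227.] 0.73
scene brake_caliper [319. 210. 345. 222.] 0.63
scene brake_caliper [307. 192. 351. 284.] 0.53
scene hex_key [342. 320. 362. 370.] 0.51
calip expected [[332.0807 218.0144]]
side brake_caliper [242. 213. 262. 229.] 0.72
side brake_caliper [313. 205. 341. 222.] 0.59
side brake_caliper [258. 190. 278. 201.] 0.5
side hex_key [310. 320. 341. 365.] 0.79
side hex_key [313. 188. 372. 206.] 0.32
side screwdriver [222. 173. 255. 185.] 0.8
side paste_brush [313. 189. 371. 205.] 0.76
calip expected [[327.745  218.4625]]
```

```bash
python3 -c "
from plant import manip
print(manip.job_done())"
```

```text
the job is handed in; nothing more can be done
None
```

The gold caliper stands on the ways, held across its bore ends with the crank pulling about 17.3 N (roughly 1.8 times its free pull); the arm is clear, I moved none of the other tools, and the job was handed in at about 17 s with no verdict returned.

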